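Count along the counter rack and fill the third gap

TASK

One end board of the wooden counter rack stands taller than the rest, capped with a round bar. Counting from that tall end, run a closed fingertip along the tops of the first three dividers, touching each in turn, to find the third gap - the one between the second and third dividers. Then, only pushing and never lifting, slide the cardboard carton along the rack's front ledge and push it straight into that third gap until it is fully home against the back board; leave everything else where it stands.

Things in the scene. Friction and masses are not known exactly. Their poses are not given: they have to be found in the camera images.
- rack: fixed wooden counter rack (all lengths in mm): six gaps in a row, each 48 clear and 75 deep, open in front and on top, centred at rack y = +140, +84, +28, -28, -84, -140. Filled gaps count too; the end boards at rack y = +-168 are not dividers. Origin at table level, midway along the line of divider fronts; x points from the open front to the back, y along the row, z up
- ledge (a point): centre of the rack's front ledge, at rack x = -55: the flat deck, 12 above the table, running on without a lip in front of the dividers (rack x -110 to 0, 344 wide) and level into the gaps
- back (a point): middle of the top edge of the back board's front face, the wall that closes all gaps behind, at rack x = +75; its top is 55 above the table
- tall_end: the tall end board of the rack, fixed, 8 thick, 75 deep, capped by a round wooden bar 20 across whose top is 78 above the table (the other end board is plain, 55 high); it stands at either end of the rack (rack y = +168 or -168). Origin at table level below its front edge, on its mid-plane; axes as the rack
- divider_a: fixed upright wooden divider of the rack, 8 thick, 75 deep, rounded top edge at 55 above the table. Axes as the rack; origin at table level below its front edge, on its mid-plane; at rack y = +112
- divider_b: fixed upright wooden divider of the rack, 8 thick, 75 deep, rounded top edge at 55 above the table. Axes as the rack; origin at table level below its front edge, on its mid-plane; at rack y = +56
- divider_c: fixed upright wooden divider of the rack, 8 thick, 75 deep, rounded top edge at 55 above the table. Axes as the rack; origin at table level below its front edge, on its mid-plane; at rack y = 0
- divider_d: fixed upright wooden divider of the rack, 8 thick, 75 deep, rounded top edge at 55 above the table. Axes as the rack; origin at table level below its front edge, on its mid-plane; at rack y = -56
- divider_e: fixed upright wooden divider of the rack, 8 thick, 75 deep, rounded top edge at 55 above the table. Axes as the rack; origin at table level below its front edge, on its mid-plane; at rack y = -112
- carton: loose brown cardboard carton with white paper panels, 70 long (its x), 40 wide (its y), 40 high, about 90 g, on the rack's front ledge towards one end, its x within 0.3 rad of rack x, clear of the dividers. Origin at the centre of its underside. Fully home, its centre is at rack x = +40 and its front face 5 behind the divider fronts. It slides with under 2 N
- tin: bystander: loose upright tin, 36 across, 45 high, on the front ledge towards the other end. Origin at the centre of its underside
- stock_1: bystander: loose white and blue carton 70 x 42 x 34 high in the gap at rack y = +84. Origin at the centre of its underside
- stock_2: bystander: loose yellow carton 70 x 40 x 38 high in the gap at rack y = -140. Origin at the centre of its underside
- jar: bystander: loose glass jar, 100 across, 130 high, on the counter right of the rack. Origin at the centre of its underside
- water: bystander: loose water bottle, 64 across, 190 high, beyond the right end of the rack. Origin at the centre of its underside
- mug: bystander: loose white mug, 80 across, 90 high, beyond the left end of the rack. Origin at the centre of its underside
- tape: bystander: loose roll of tape lying flat, 90 across, 24 high, on the counter left of the rack. Origin at the centre of its underside
Things that resemble listed ones, but are neither listed nor needed, are in the scene too. Leave any black or purple look-alike of the carton alone.

How it is judged (in metres and radians):
On the way, in this order (a step that is already met when the one before it is completed fails the run):
1. a fingertip has touched the first divider from the tall end (((y of tall_end in the frame of rack above 0 m and contact force between the fingers and divider_a above 0.2 N) or (y of tall_end in the frame of rack below 0 m and contact force between the fingers and divider_e above 0.2 N))).
2. then the second divider (((y of tall_end in the frame of rack above 0 m and contact force between the fingers and divider_b above 0.2 N) or (y of tall_end in the frame of rack below 0 m and contact force between the fingers and divider_d above 0.2 N))).
3. then the third divider (contact force between the fingers and divider_c above 0.2 N).
4. then the carton is pushed home in the third gap from the tall end (((y of tall_end in the frame of rack above 0 m and y of carton in the frame of rack between 0.021 and 0.035 m) or (y of tall_end in the frame of rack below 0 m and y of carton in the frame of rack between -0.035 and -0.021 m)) and x of carton in the frame of rack above 0.034 m and angle between the x axis of carton and the x axis of rack, either way round below 0.15 rad and angle between carton's own z axis and vertical below 0.1 rad and height (world z) of carton below 0.017 m and linear speed of carton below 0.02 m/s), for 0.2 s.
At the end, for the whole second after the job is handed in: The carton stands upright on the deck in the third gap from the tall end (centre within 7 mm of the gap's centre line, in line with it within 0.15 rad), its back face within 6 mm of the back board, at rest (all of step 4); the robot touches nothing.
It fails at once if the carton is lifted (more than 12 mm off the deck) (height (world z) of carton above 0.024 m).
It fails at once if the carton is tipped over (angle between carton's own z axis and vertical above 0.5 rad).
It fails at once if another thing (stock carton, tin, jar, bottle, mug or tape) is moved more than 25 mm (distance of any of stock_1, stock_2, tin, jar, water, mug, tape from where it was at the start of the episode above 0.025 m).
It also fails if it takes over 59 s, if anything falls off the work surface, if the arm or the gripper's body presses on something with over 40 N, if the wrist force passes 120 N, or if a joint passes its speed limit or range.

ROBOT

A 7-joint arm with a two-finger parallel gripper is mounted at the origin on the work surface. World frame = base frame: x ahead of the robot, y to its left, z up, the work surface at z = 0. Lengths are in m, angles in degrees, forces in N, time in s.
With the tool pointing down it reaches from about 0.4 to 0.85 m from the base axis. Payload 4.5 kg.
Tool frame: the origin (TCP) lies on the centre line of the jaws, within the pads' length; the fingertips stand 11 mm ahead of it and the grasp point (between the pads) lies 8 mm behind it (arm.tcp_to_tips is the distance from the TCP to the fingertips, in m); z points along the fingers, y is the direction in which the jaws open and shut (so a half turn about z gives the same grasp; the last joint's range is limited). The gripper opens to 88 mm and grips with 3 to 60 N. Pads are 18 mm wide; open, the fingers measure 123 mm over their backs; the gripper's body (75 mm by 187 mm) begins 45 mm behind the grasp point.
Start: joints at [-67.792, 39.483, -11.15, 89.685, 9.013, 51.709, -12.324], TCP at [0.217, 0.586, 0.218] pointing down, gripper open.
Joint ranges: [-172.22, 172.22], [-26.19, 119.32], [-84.43, 86.54], [7.71, 146.69], [-57.33, 237.33], [2.42, 119.75], [-152.13, 152.13]. Speed limits (degrees/s): [147.25, 147.25, 180, 180, 180, 180, 180].

INTERFACE

Orientations are given as a 3x3 rotation matrix whose columns are the frame's x, y, z axes.
In Python, from rig import arm gives the robot as it stands. The module is installed in compiled form; this text tells all that it offers. Calls block until the motion is done:
- arm.move_to(position, orientation): joint-space move of the TCP to a pose.
- arm.servo_line(position, rotation=None, feed=0.15, threshold=None): straight line of the TCP; rotation=None keeps the orientation; feed is the mean speed in m/s. With threshold (N) it stops when the force on the tool has changed by that much, and returns True; else False.
- arm.move_joints(angles): joint-space move.
- arm.open_gripper() and arm.clamp(force=None): open the fingers fully, or close them until they stop; force is the grip in N (None keeps the last).
- arm.dwell(seconds).
- arm.ik(position, orientation): joint angles nearest the present ones, or None.
- arm.sense(): the state.
- arm.capture(name): name is "side" or "top"; returns a dict with "frame" (384x512x3 uint8, blue, green, red), "mtx" (3x3 intrinsics, pixels), "world_from_camera" (4x4, takes a point from camera to world coordinates). Camera axes: x right, y down, z forward; pixel columns grow to the right and rows downward; lengths in m; the calibration is good to about 2 mm. A picture is of the moment at which its call begins. There is no depth.
A pose or a line that the arm cannot do raises arm.MotionError and nothing moves.
- arm.hand_in(): hands the job in, once; it reports no verdict.
The state is a dict: "clock": time; "q": joint angles; "qd": joint speeds; "effort": joint torques, N m; "tcp_pos": TCP position; "ee_rot": TCP orientation; "contact_force": force on the tool from outside, world axes, zero at the start; "torque": the same for the moment, N m; "width": finger opening in m.
Only numpy, scipy, OpenCV 4.12 (cv2) and the standard library are available. Lean on these libraries where they do the work, as an engineer would, in place of code of your own. Each camera call takes 0.05 s, during which the arm holds its last target. There are 200 camera calls.

## Working session

There is one attempt and no reset: what is moved stays moved. The work goes in short steps, each a Python script; the robot and the scene stay as the last script left them, time stands still between calls to the robot, and variables do not carry over. Pictures are saved under pics/ and viewed, about 8 in all and at most 12, crops included, and the job is handed in when it is done.

```bash
mkdir -p pics
python3 - <<'E'
from rig import arm
import cv2,numpy as np
for n in("top","side"):
    c=arm.capture(n);cv2.imwrite(f"pics/{n}0.png",c["frame"]);np.savez(f"{n}0.npz",**c)
    print(n,c["mtx"].tolist(),c["world_from_camera"].round(4).tolist())
s=arm.sense();print(s["clock"],s["tcp_pos"],s["ee_rot"],s["width"],arm.tcp_to_tips)
E
```

```text
top [[490.4475797755051, 0.0, 263.2958896900613], [0.0, 490.4475797755051, 196.34518542479833], [0.0, 0.0, 1.0]] [[0.0218, -0.98, 0.198, 0.2283], [-0.9998, -0.0222, 0.0002, -0.0459], [0.0042, -0.1979, -0.9802, 1.6906], [0.0, 0.0, 0.0, 1.0]]
side [[367.96829930643554, 0.0, 247.55545433522275], [0.0, 367.96829930643554, 179.58413188677164], [0.0, 0.0, 1.0]] [[0.962, -0.1885, 0.1976, 0.3505], [-0.273, -0.646, 0.7129, -0.8045], [-0.0068, -0.7397, -0.6729, 0.7921], [0.0, 0.0, 0.0, 1.0]]
0.1 [0.21637456 0.58570321 0.21679025] [[-9.38103589e-01  3.46354557e-01 -4.21038748e-04]
 [ 3.46354772e-01  9.38102195e-01 -1.62592614e-03]
 [-1.68169554e-04 -1.67111593e-03 -9.99998590e-01]] 0.08828203304904345 0.011
```

View pics/top0.png

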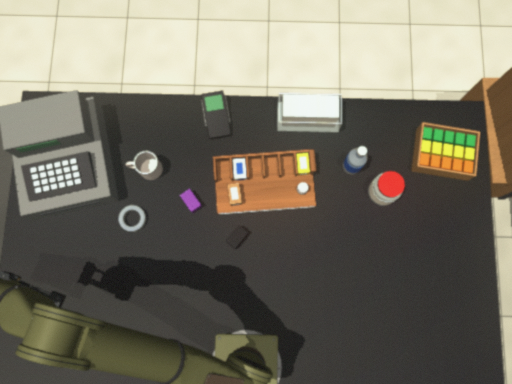

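View pics/side0.png

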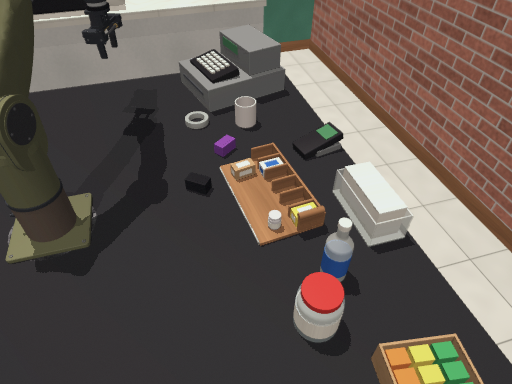

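The top view shows the rack at about (213–316, 150–213). The carton is on its ledge at (235,195), left, and the tin at (303,188), right. Next I'll crop the rack from both views.

Run:
```python
import cv2,numpy as np
a=cv2.imread("pics/top0.png")[140:222,200:328];b=cv2.imread("pics/side0.png")[135:245,205:335]
a=cv2.resize(a,None,fx=6,fy=6,interpolation=cv2.INTER_CUBIC)
b=cv2.resize(b,None,fx=5.4,fy=5.4,interpolation=cv2.INTER_CUBIC)
cv2.imwrite("pics/tc.png",a);cv2.imwrite("pics/sc.png",b)
```

```text
(no output)
```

View pics/tc.png

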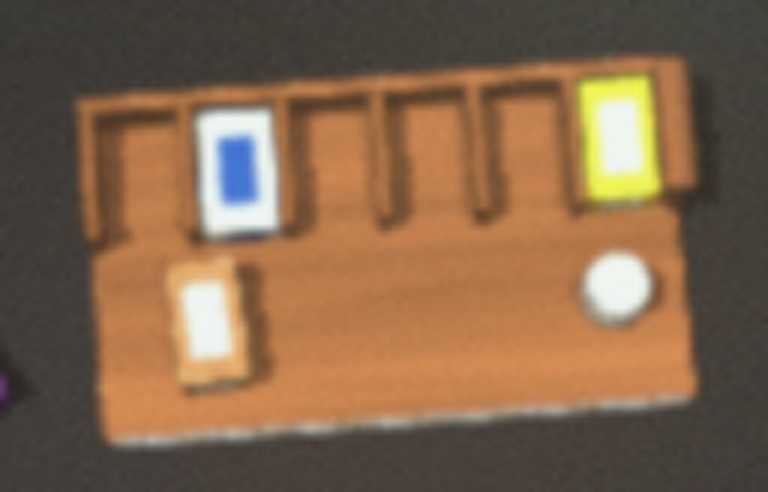

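View pics/sc.png

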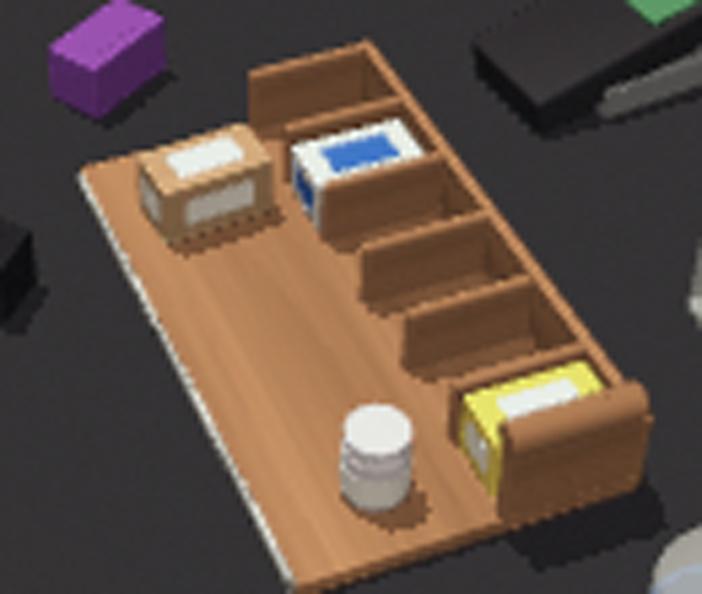

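Tall end is on the right (rack y = −168), so the target is the gap at rack y = −28, between d and c. The top crop shows the carton top at about (168,265)–(250,385). I'll fit the rack pose from points of known height.

```bash
cat > h.py <<'E'
import numpy as np,cv2
from rig import arm
from scipy.optimize import least_squares
def ray(c,uv,z):
    T=c["world_from_camera"];p=np.linalg.solve(c["mtx"],[uv[0],uv[1],1]);d=T[:3,:3]@p;o=T[:3,3]
    return (o+d*(z-o[2])/d[2])[:2]
def crop(p): return (p[0]+.5)/6-.5+200,(p[1]+.5)/6-.5+140
def world(pose,x,y):
    a=pose[2];return np.array([pose[0]+np.cos(a)*x-np.sin(a)*y,pose[1]+np.sin(a)*x+np.cos(a)*y])
def rack(pose,w):
    a=pose[2];d=np.asarray(w)-pose[:2];return np.array([np.cos(a)*d[0]+np.sin(a)*d[1],-np.sin(a)*d[0]+np.cos(a)*d[1]])
E
python3 - <<'E'
from h import *
c=np.load("top0.npz")
# (crop px, z, rack x or None, rack y or None)
P=[((105,438),.012,-.11,.172),((693,400),.012,-.11,-.172),
((142,112),.055,.075,None),((332,99),.055,.075,None),((430,92),.055,.075,None),((528,84),.055,.075,None),
((285,120),.055,None,.056),((378,110),.055,None,0),((474,105),.055,None,-.056),((570,100),.055,None,-.112),((188,125),.055,None,.112)]
def f(p):
    r=[]
    for uv,z,x,y in P:
        q=rack(p,ray(c,crop(uv),z))
        if x is not None:r.append(q[0]-x)
        if y is not None:r.append(q[1]-y)
    return np.array(r)
s=least_squares(f,[.6,0,0]);p=s.x;print(p,np.degrees(p[2]),(f(p)*1e3).round(1));np.save("pose.npy",p)
k=[rack(p,ray(c,crop(u),.052)) for u in((168,265),(238,258),(250,382),(182,388))]
print("carton",np.round(k,4),np.mean(k,0))
print("tin",rack(p,ray(c,crop((618,287)),.057)))
# side check
c=np.load("side0.npz");g=lambda q:((q[0]+.5)/5.4-.5+205,(q[1]+.5)/5.4-.5+135)
for n,q,z in(("c front top",(362,245),.055),("d",(405,318),.055),("b",(322,190),.055),("ledge R",(297,588),.012),("ledge L",(82,172),.012),
 ("ctop",(140,160),.052),("ctop",(240,128),.052),("ctop",(270,158),.052),("ctop",(172,194),.052)):
    print(n,rack(p,ray(c,g(q),z)).round(4))
E
```

```text
[ 0.62899084 -0.04658302  0.09143693] 5.238950145852115 [ 2.4 -1.4  1.2  1.4 -1.5 -1.2 -0.9 -0.  -1.6  0.6  1.1  1.7 -1.8]
carton [[-0.017   0.1264]
 [-0.0157  0.0863]
 [-0.0881  0.0839]
 [-0.0889  0.1225]] [-0.0524291   0.10478858]
tin [-0.04858581 -0.12832699]
c front top [0.0063 0.0008]
d [ 0.0042 -0.06  ]
b [0.0039 0.0515]
ledge R [-0.1037 -0.1732]
ledge L [-0.1047  0.166 ]
ctop [-0.0824  0.118 ]
ctop [-0.0178  0.1241]
ctop [-0.0116  0.092 ]
ctop [-0.0754  0.0828]
```

```bash
cat >> h.py <<'E'
p=np.load("pose.npy") if __import__("os").path.exists("pose.npy") else None
def R(ang):  # tool down, jaw axis (y) at rack angle ang (deg)
    a=p[2]+np.radians(ang);y=np.array([np.cos(a),np.sin(a),0]);z=np.array([0,0,-1.]);return np.column_stack([np.cross(y,z),y,z])
def P(x,y,tip): return np.r_[world(p,x,y),tip+arm.tcp_to_tips]
def where():
    s=arm.sense();return s["clock"],rack(p,s["tcp_pos"][:2]).round(4),round(s["tcp_pos"][2]-arm.tcp_to_tips,4),s["contact_force"].round(2)
E
python3 - <<'E'
from h import *
for a in(0,90):
  for q in((.03,-.112,.1),(-.05,.145,.018),(-.1,-.028,.018),(0,-.028,.018)):
    j=arm.ik(P(*q),R(a));print(a,q,None if j is None else np.round(j))
arm.clamp(10)
arm.move_to(P(.03,-.112,.10),R(0));print(where(),arm.sense()["width"])
for y in(-.112,-.056,0):
    arm.servo_line(P(.03,y,.075),feed=.15)
    t=arm.servo_line(P(.03,y,.045),feed=.02,threshold=1.5);print(y,t,where())
    arm.servo_line(P(.03,y,.075),feed=.15)
E
```

```text
0 (0.03, -0.112, 0.1) [11. 51. -4. 83.  5. 46. 11.]
0 (-0.05, 0.145, 0.018) [-13.  52.  -2. 106.   3.  22. -12.]
0 (-0.1, -0.028, 0.018) [  8.  50.  -6. 112.  15.  18.  -5.]
0 (0, -0.028, 0.018) [ 6. 55. -6. 95.  9. 31. -0.]
90 (0.03, -0.112, 0.1) [ 24.  54. -30.  82.  30.  52.  80.]
90 (-0.05, 0.145, 0.018) [ -3.  53. -19. 106.  34.  27.  50.]
90 (-0.1, -0.028, 0.018) [ 24.  54. -35. 111.  57.  34.  45.]
90 (0, -0.028, 0.018) [ 19.  58. -31.  94.  42.  41.  62.]
(4.4667, array([ 0.0305, -0.1105]), np.float64(0.1001), array([0.1 , 0.46, 0.41])) 0.0005878989614015135
-0.112 False (6.4333, array([ 0.0301, -0.112 ]), np.float64(0.0452), array([-0.28,  0.13,  0.09]))
-0.056 False (8.9583, array([ 0.0301, -0.056 ]), np.float64(0.0451), array([ 0.92,  0.93, -0.14]))
0 False (11.4833, array([ 0.0301, -0.    ]), np.float64(0.0451), array([0.9 , 0.64, 0.99]))
```

No contact down to 45 mm, which I did not expect. I'll look with the tip over divider c.

Run:
```python
from h import *
print(where(),arm.sense()["ee_rot"].round(3).tolist())
s=arm.capture("side");t=arm.capture("top")
def proj(c,X):
    T=np.linalg.inv(c["world_from_camera"]);q=c["mtx"]@(T[:3,:3]@X+T[:3,3]);return q[:2]/q[2]
tip=np.r_[arm.sense()["tcp_pos"]-[0,0,.011]]
print("tip px",proj(s,tip),proj(t,tip))
a=cv2.resize(s["frame"][100:245,205:335],None,fx=4,fy=4,interpolation=2);b=cv2.resize(t["frame"][140:222,200:328],None,fx=2.2,fy=2.2)
o=np.zeros((580,802,3),np.uint8);o[:,:520]=a;o[:180,520:801]=b[:180,:281];cv2.imwrite("pics/c1.png",o[:,:800])
```

```text
(11.8333, array([ 0.0307, -0.0001]), np.float64(0.0757), array([-0.37,  0.89, -0.08])) [[-0.091, 0.996, 0.002], [0.996, 0.091, -0.0], [-0.0, 0.002, -1.0]]
tip px [279.14730146 173.33886645] [263.46883295 166.51910201]
```

View pics/c1.png

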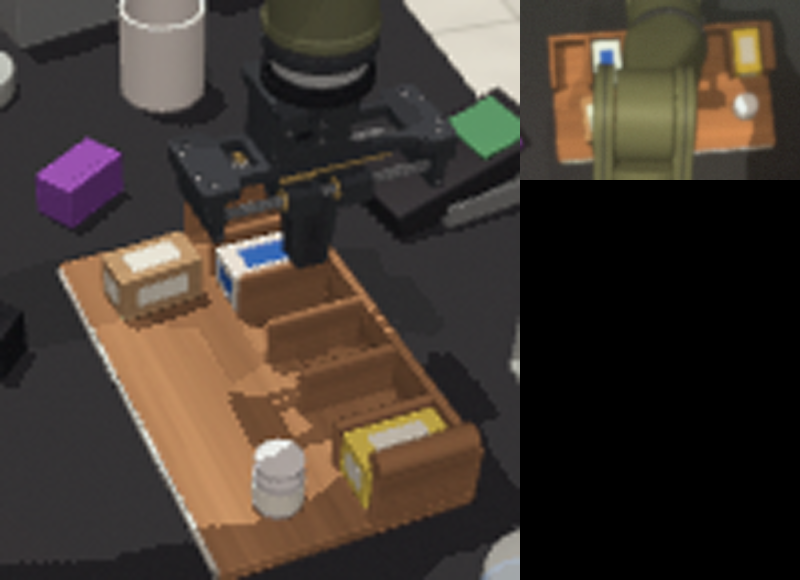

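The fingertip in the side view, at about (282,165), is about 8 px higher than the projected tip (279,173). That means the tip is either about 15–20 mm short or shifted in +y. I'll probe deeper over e, where a +y miss would only enter an empty gap.

Run:
```python
from h import *
arm.servo_line(P(.03,-.112,.075),feed=.2)
arm.servo_line(P(.03,-.112,.047),feed=.1)
t=arm.servo_line(P(.03,-.112,.016),feed=.02,threshold=2.5);print(t,where())
s=arm.capture("side")
arm.servo_line(P(.03,-.112,.075),feed=.2);print(where())
cv2.imwrite("pics/c2.png",cv2.resize(s["frame"][120:245,205:335],None,fx=4.6,fy=4.6,interpolation=2))
```

```text
True (14.175, array([ 0.0299, -0.112 ]), np.float64(0.0232), array([-1.03, -0.05,  4.02]))
(14.6417, array([ 0.0303, -0.1121]), np.float64(0.0755), array([ 0.21,  0.16, -0.95]))
```

View pics/c2.png

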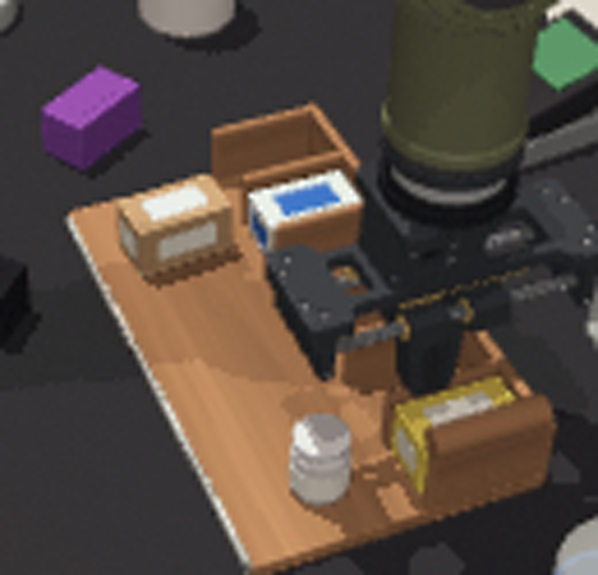

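Run:
```python
from h import *
c=np.load("side0.npz");g=lambda q:((q[0]+.5)/4.6-.5+205,(q[1]+.5)/4.6-.5+120)
for q in((405,380),(430,390),(455,380)):
  for z in(.012,.023,.055): print(q,z,rack(p,ray(c,g(q),z)).round(3))
```

```text
(405, 380) 0.012 [ 0.045 -0.068]
(405, 380) 0.023 [ 0.04  -0.078]
(405, 380) 0.055 [ 0.024 -0.105]
(430, 390) 0.012 [ 0.056 -0.082]
(430, 390) 0.023 [ 0.05  -0.091]
(430, 390) 0.055 [ 0.034 -0.118]
(455, 380) 0.012 [ 0.075 -0.08 ]
(455, 380) 0.023 [ 0.069 -0.089]
(455, 380) 0.055 [ 0.052 -0.116]
```

The rays show the finger bottom resting on e's top at rack ≈ (0.035, −0.113, 0.055). So the tips are about 32 mm higher than reported, and x and y agree. I'll apply that offset, touch d and c, then probe the deck behind the carton's left side.

```bash
cat >> h.py <<'E'
DZ=.032
def Q(x,y,tip): return P(x,y,tip-DZ)
E
python3 - <<'E'
from h import *
for y in(-.056,0):
    arm.servo_line(Q(.03,y,.075),feed=.15)
    t=arm.servo_line(Q(.03,y,.047),feed=.02,threshold=2.5);print(y,t,where())
    arm.servo_line(Q(.03,y,.085),feed=.15)
arm.move_to(Q(-.052,.147,.085),R(0))
arm.servo_line(Q(-.052,.147,.035),feed=.1)
t=arm.servo_line(Q(-.052,.147,.006),feed=.02,threshold=2.5);print("deck",t,where())
E
```

```text
-0.056 True (16.175, array([ 0.0299, -0.056 ]), np.float64(0.0232), array([-0.79, -0.39,  4.41]))
0 True (18.0083, array([0.0299, 0.0001]), np.float64(0.0232), array([-1.3 , -0.44,  4.48]))
deck True (20.7667, array([-0.0521,  0.147 ]), np.float64(-0.0197), array([-0.2 , -0.01,  5.04]))
```

Deck contact at true z ≈ 0.012 confirms the offset. Now the lateral push.

Run:
```python
from h import *
arm.servo_line(Q(-.052,.147,.020),feed=.1)
arm.servo_line(Q(-.052,.004,.020),feed=.06);print(where())
arm.servo_line(Q(-.052,.014,.020),feed=.1)
s=arm.capture("side");print(where())
np.savez("s3.npz",**s)
cv2.imwrite("pics/c3.png",cv2.resize(s["frame"][135:245,205:335],None,fx=5.4,fy=5.4,interpolation=2))
```

```text
(23.55, array([-0.052 ,  0.0042]), np.float64(-0.012), array([ 0.02, -0.26, -0.65]))
(23.85, array([-0.052 ,  0.0144]), np.float64(-0.012), array([0.08, 0.05, 0.04]))
```

View pics/c3.png

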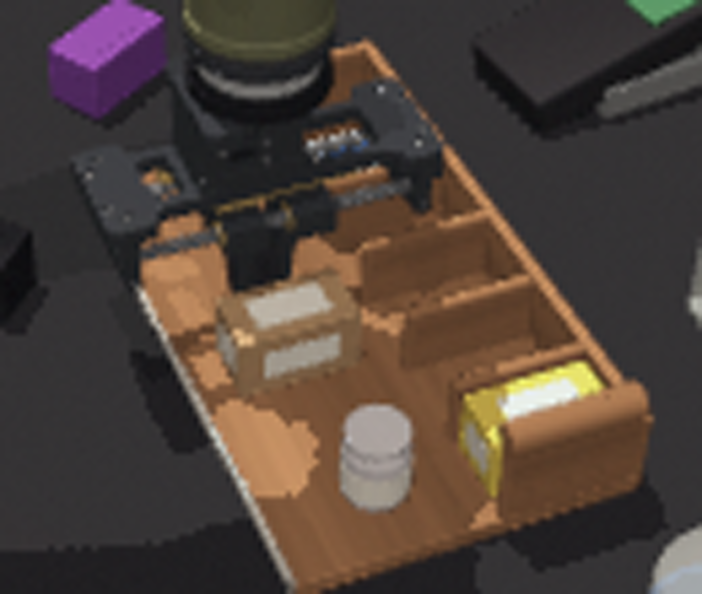

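Side view: the carton is upright and roughly aligned, top corners around (218,303), (322,272), (358,305), (252,337) in the crop. I'll retract sideways and take a clear top view, measuring the carton by contour.

Run:
```python
from h import *
c=np.load("s3.npz");g=lambda q:((q[0]+.5)/5.4-.5+205,(q[1]+.5)/5.4-.5+135)
k=[rack(p,ray(c,g(q),.052)) for q in((218,303),(322,272),(358,305),(252,337))];print(np.round(k,3),np.mean(k,0))
arm.servo_line(Q(-.052,.02,.085),feed=.2)
arm.move_to(Q(-.12,.20,.10),R(90));print(where())
t=arm.capture("top");np.savez("t3.npz",**t)
cv2.imwrite("pics/c4.png",cv2.resize(t["frame"][140:222,200:328],None,fx=6,fy=6,interpolation=2))
```

```text
[[-0.083 -0.01 ]
 [-0.021 -0.008]
 [-0.014 -0.039]
 [-0.075 -0.041]] [-0.04817765 -0.02459065]
(25.1167, array([-0.1201,  0.1982]), np.float64(0.0671), array([ 0.13, -0.61,  1.09]))
```

View pics/c4.png

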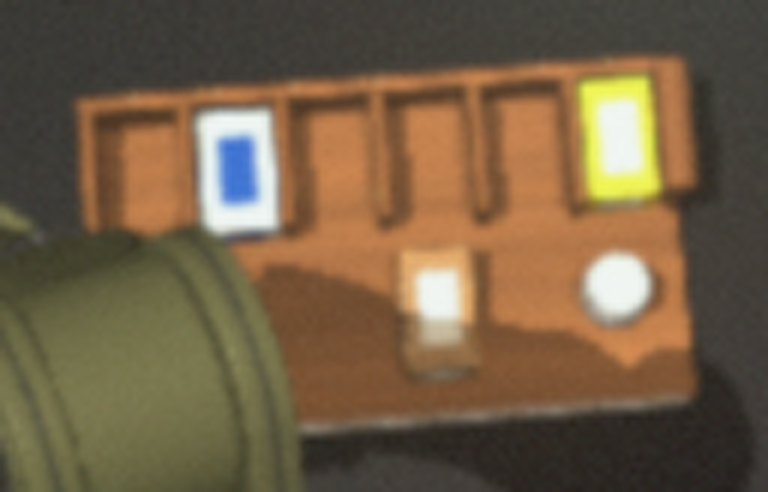

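Run:
```python
from h import *
c=np.load("t3.npz")
k=[rack(p,ray(c,crop(q),.052)) for q in((398,251),(472,247),(478,369),(405,374))];print(np.round(k,4),np.mean(k,0))
print("d,c mid at top:",[rack(p,ray(c,crop(q),.055)).round(4) for q in((378,110),(474,105))])
```

```text
[[-0.0179 -0.0051]
 [-0.0184 -0.0475]
 [-0.0895 -0.0455]
 [-0.0895 -0.004 ]] [-0.05383645 -0.02555307]
d,c mid at top: [array([0.0654, 0.0006]), array([ 0.0646, -0.0549])]
```

The carton is at y ≈ −25.5 mm and the gap centre at about −27.5. I'll nudge it 2–3 mm more, then push it in.

Run:
```python
from h import *
arm.move_to(Q(-.053,.03,.085),R(0))
arm.servo_line(Q(-.053,.03,.020),feed=.15)
arm.servo_line(Q(-.053,.0015,.020),feed=.04)
arm.servo_line(Q(-.053,.03,.020),feed=.15)
arm.servo_line(Q(-.053,.03,.085),feed=.2)
arm.move_to(Q(-.125,-.0277,.085),R(90))
arm.servo_line(Q(-.125,-.0277,.020),feed=.15);print(where())
t=arm.servo_line(Q(-.03,-.0277,.020),feed=.05,threshold=6);print("in",t,where())
if not t:
    t=arm.servo_line(Q(.006,-.0277,.020),feed=.025,threshold=6);print("home",t,where())
s=arm.capture("side")
cv2.imwrite("pics/c5.png",cv2.resize(s["frame"][135:245,205:335],None,fx=5.4,fy=5.4,interpolation=2))
```

```text
(29.7667, array([-0.1246, -0.0272]), np.float64(-0.0119), array([ 0.28, -0.19, -0.29]))
in False (31.8167, array([-0.03  , -0.0277]), np.float64(-0.012), array([-0.32,  0.53,  0.02]))
home True (32.8833, array([-0.0022, -0.0278]), np.float64(-0.0126), array([0.27, 0.79, 0.66]))
```

View pics/c5.png

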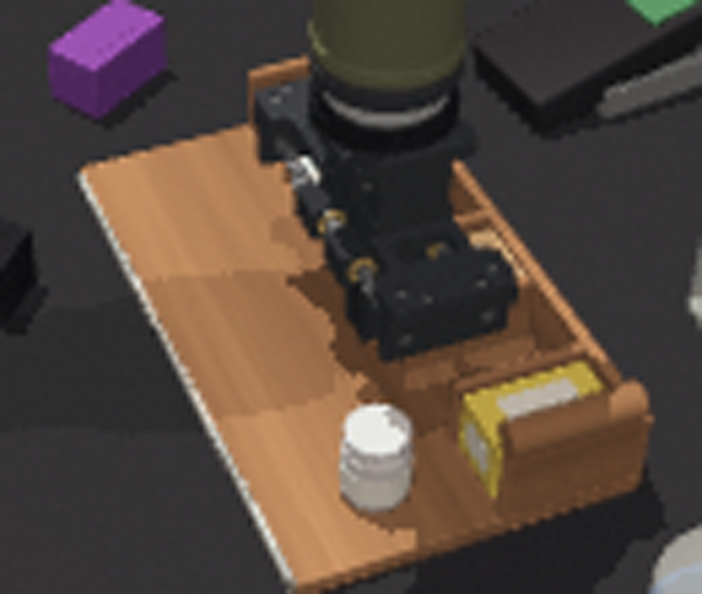

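It stopped with the finger centre at x = −2 mm (expected about −4), which fits the back board. I'll retract and check.

Run:
```python
from h import *
arm.servo_line(Q(-.06,-.0277,.020),feed=.12)
arm.servo_line(Q(-.06,-.0277,.10),feed=.2)
arm.move_to(Q(-.12,.20,.10),R(90));print(where())
t=arm.capture("top");np.savez("t5.npz",**t);s=arm.capture("side")
o=np.zeros((600,768,3),np.uint8);o[:270,:]=cv2.resize(t["frame"][145:190,200:328],None,fx=6,fy=6,interpolation=2)
b=cv2.resize(s["frame"][165:220,255:335],None,fx=6,fy=6,interpolation=2);o[270:600,:480]=b
cv2.imwrite("pics/c6.png",o)
```

```text
(35.0417, array([-0.1198,  0.1981]), np.float64(0.0673), array([-0.12, -0.08,  0.29]))
```

View pics/c6.png

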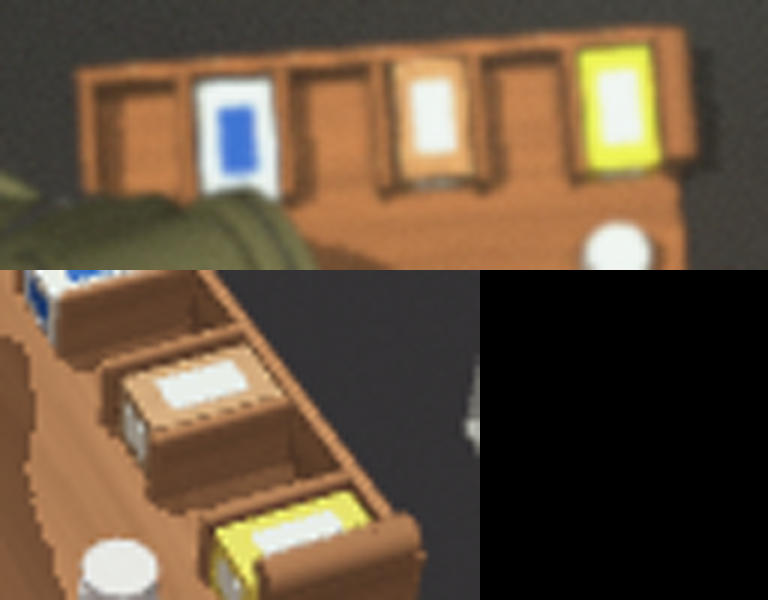

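Run:
```python
from h import *
c=np.load("t5.npz");m=lambda f:f
k=[rack(p,ray(c,crop((q[0],q[1]+30)),.052)) for q in((391,62),(464,58),(472,177),(399,182),(436,116))]
print(np.round(k,4),np.mean(k[:4],0))
```

```text
[[ 0.0765 -0.0078]
 [ 0.076  -0.05  ]
 [ 0.005  -0.0493]
 [ 0.005  -0.0073]
 [ 0.0425 -0.0313]] [ 0.0406314  -0.02860488]
```

The carton centre measures (0.041, −0.029) against the target (0.040, −0.028), aligned with the gap and with the arm clear of everything.

Run:
```python
from h import *
arm.hand_in();print(where())
```

```text
the job is handed in; nothing more can be done
the job is handed in; nothing more can be done
```

The carton is fully home in the third gap from the tall end, and the job is handed in at about 35 s of the 59 s allowed. No verdict is reported.

**What I did:** The tall end is at rack y = −168. I touched the tops of dividers e, d and c in that order, at about 4 N each. I then slid the carton along the ledge with closed fingers, nudged it a few millimetres to line it up, and pushed it straight into the gap at y = −28 until the back board stopped it.

**Last checks:** In the top view the carton's centre is at rack (40.6, −28.6) mm, against a target of (40, −28). It sits flat and in line with the gap. The stock cartons and the tin look unmoved, and the arm was clear of everything before hand-in.

**What disagreed:**
- **Fingertip height:** My first three probes, down to a nominal 45 mm, made no contact. The fingertips really sit about 32 mm higher than the reported tool position implies. The e, d and c contacts all came at the same height, and a touch on the deck agreed, so I used that offset for the rest of the job.
- **Side camera:** It disagreed with the top camera by about 5 mm in x on the rack and carton, so I relied on the top camera.

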